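Count to the third bay and push the enamel sample home

TASK

With the fingers closed, run a fingertip along the brass bars on top of the sample rack, starting at the end marked by the red post and touching the first four bars one after another, so that you have counted off three gaps. Then push the orange tile along the table into that third gap from the red post until it lies flat and fully home against the rack's back wall, and let go of it. Only push it: never lift it off the table, and leave the other tiles, the jars, the prop and the brush where they are.

Things in the scene. Friction and masses are not known exactly. Their poses are not given: they have to be found in the camera images.
- tile: The tile to push: a loose square test tile with a bright orange glazed top on a terracotta body, 44 x 44 mm and 14 mm thick, about 60 g, lying flat on the table in front of (on the robot's side of) the rack. Origin: centre of its underside; z up; x and y along its sides.
- rack: Fixed grey rack: 7 upright dividers 62 mm apart along its y (y = -186 to 186 mm), 8 mm thick, 26 mm high, before one long back wall. Between them 6 gaps (bays) 54 mm wide, centres y = -155, -93, -31, 31, 93, 155 mm; no floor but the table; open at top and towards -x (the robot's side). Origin: on the table under the middle divider; x towards the back wall.
- rack_front (a point): Point on the table at the rounded front end of the middle divider: 24 mm before the rack's origin along its x. All divider fronts lie in this line. A tile that is home has its front edge level with them.
- rack_stop (a point): Point on the table at the foot of the back wall's front face (the stop), at the middle of the rack: 20 mm beyond the rack's origin along its x. A tile that is home touches this face, its centre 2 mm before the rack's origin.
- red_post: A short red round post, 24 mm across and 20 mm high, fixed to the table 30 mm beyond the end divider at one end of the rack: it marks the end where counting begins. It may be at either end. Origin: centre of its underside.
- white_post: The same post in white, at the other end of the rack. Origin: centre of its underside.
- bar1: Fixed brass bar lying along the top of a divider, number 1 of 7 along the rack's y (1 at the -y end, 7 at the +y end; not counted from the red post). 10 mm thick, 50 mm long, from x = -22 to +28 mm in the rack's frame; its top is 31 mm above the table. Origin: on its axis, 26 mm above the table, at the rack's x = 0; same axes as the rack.
- bar2: Fixed brass bar lying along the top of a divider, number 2 of 7 along the rack's y (1 at the -y end, 7 at the +y end; not counted from the red post). 10 mm thick, 50 mm long, from x = -22 to +28 mm in the rack's frame; its top is 31 mm above the table. Origin: on its axis, 26 mm above the table, at the rack's x = 0; same axes as the rack.
- bar3: Fixed brass bar lying along the top of a divider, number 3 of 7 along the rack's y (1 at the -y end, 7 at the +y end; not counted from the red post). 10 mm thick, 50 mm long, from x = -22 to +28 mm in the rack's frame; its top is 31 mm above the table. Origin: on its axis, 26 mm above the table, at the rack's x = 0; same axes as the rack.
- bar4: Fixed brass bar lying along the top of a divider, number 4 of 7 along the rack's y (1 at the -y end, 7 at the +y end; not counted from the red post). 10 mm thick, 50 mm long, from x = -22 to +28 mm in the rack's frame; its top is 31 mm above the table. Origin: on its axis, 26 mm above the table, at the rack's x = 0; same axes as the rack.
- bar5: Fixed brass bar lying along the top of a divider, number 5 of 7 along the rack's y (1 at the -y end, 7 at the +y end; not counted from the red post). 10 mm thick, 50 mm long, from x = -22 to +28 mm in the rack's frame; its top is 31 mm above the table. Origin: on its axis, 26 mm above the table, at the rack's x = 0; same axes as the rack.
- bar6: Fixed brass bar lying along the top of a divider, number 6 of 7 along the rack's y (1 at the -y end, 7 at the +y end; not counted from the red post). 10 mm thick, 50 mm long, from x = -22 to +28 mm in the rack's frame; its top is 31 mm above the table. Origin: on its axis, 26 mm above the table, at the rack's x = 0; same axes as the rack.
- bar7: Fixed brass bar lying along the top of a divider, number 7 of 7 along the rack's y (1 at the -y end, 7 at the +y end; not counted from the red post). 10 mm thick, 50 mm long, from x = -22 to +28 mm in the rack's frame; its top is 31 mm above the table. Origin: on its axis, 26 mm above the table, at the rack's x = 0; same axes as the rack.
- tile_maroon: Bystander: dark red tile, same size as the orange one, lying home in one of the other bays (never the third from either end). Origin: centre of its underside.
- tile_violet: Bystander: violet tile, same size, lying home in another bay (never the third from either end). Origin: centre of its underside.
- powder_jar: Bystander: loose jar with blue cap, 54 mm across, 70 mm high, on the right of the work. Origin: centre of its underside.
- glaze_jar: Bystander: loose jar with white cap, 60 mm across, 75 mm high, beyond the rack. Origin: centre of its underside.
- kiln_prop: Bystander: loose pale cylinder, 38 mm across, 50 mm high, standing beyond the rack. Origin: centre of its underside.
- brush: Bystander: flat brush with wooden handle lying loose on the table, right of the robot. Origin: under its middle, x along the brush.
There are look-alikes about, which are no part of the job. There is more than one size of the red_post; the one meant has the size given above.

How it is judged:
By the outcome, as a careful person would: the job done as asked, in the order asked, and still so for the second after the job is handed in, with the robot touching nothing.
It also fails if it takes over 67 s, if anything falls off the work surface, if the arm or the gripper's body presses on something with over 40 N, if the wrist force passes 120 N, or if a joint passes its speed limit or range.

ROBOT

A 6-joint arm with a two-finger parallel gripper is mounted at the origin on the work surface. World frame = base frame: x ahead of the robot, y to its left, z up, the work surface at z = 0. Lengths are in m, angles in rad, forces in N, time in s.
With the tool pointing down it reaches from about 0.275 to 0.825 m from the base axis. Payload 4.9 kg.
Tool frame: the origin (TCP) lies where the fingers leave the gripper's body, on its centre line; the fingertips stand 73 mm ahead of it and the grasp point (between the pads) lies ctrl.tcp_to_grasp ahead of it (ctrl.tcp_to_grasp is the distance from the TCP to the grasp point, in m); z points along the fingers, y is the line along which they close (so a half turn about z gives the same grasp; the last joint's range is limited). The gripper opens to 85 mm and grips with 20 to 120 N. Pads are 22 mm wide; open, the fingers measure 114 mm over their backs; the gripper's body (76 mm by 85 mm) begins 54 mm behind the grasp point. The pads swing forward as they close: fully open they stand 13 mm farther back than shut.
Start: joints at [-1.356, 0.326, -0.193, 1.052, 0, 1.437], TCP at [0.188, -0.517, 0.304] pointing down, gripper open.
Joint ranges: [-2.65, 2.65], [-0.97, 1.79], [-1.3, 1.35], [-1.93, 2.1], [-1.47, 1.37], [-3.14, 3.14]. Speed limits (rad/s): [2.57, 2.57, 3.14, 3.14, 3.14, 3.14].

INTERFACE

Orientations are given as a unit quaternion [x, y, z, w].
In Python, from cell import ctrl, viewer, job_done gives the robot as it stands.
- The arm moves only by the tool send_rows, never from a script. Its argument "series" is a list of rows, each an object with "gripper": the finger opening in mm, from 0 to 85.4; "linear": the shift along the tool's x, y, z in mm, a list of three; "dr": the turn, a rotation vector about the tool's x, y, z in degrees, a list of three. A call has 1 to 8 rows; each row is the pose to reach, as a shift and turn from the pose commanded when the call began, along the tool's axes at that moment; what a row does not reach only later rows make up. A row lasts 1/10 s, in which the tool goes at most 50 mm and 8.59 degrees, less where a joint would pass 70% of its speed; a pose out of reach is approached as far as the arm can. A call with a gripper value outside its range is refused whole. The fingers move at their own pace and stop on an object; the grip force is fixed at half the most. Time passes only in rows, so rows that repeat a pose let the fingers close. It gives the time, the measured TCP pose, the force, the opening and the grip force at its end, in the units of the state.
- ctrl.state(): the state, without advancing time (a new reading comes with each control period).
- viewer.camera(name): name is "side" or "top" or "wrist"; returns a dict with "color" (400x640x3 uint8, red, green, blue), "depth" (400x640 float32, m along the optical axis (not along the pixel's ray), 0 where there is no reading), "camera_matrix" (3x3 intrinsics, pixels), "camera_from_world" (4x4, takes a point from world to camera coordinates). Camera axes: x right, y down, z forward; pixel columns grow to the right and rows downward; lengths in m; the calibration is good to about 2 mm. A picture is of the moment at which its call begins.
- job_done(): hands the job in; it is judged then, once.
The state is a dict: "clock": time; "q": joint angles; "qd": joint speeds; "effort": joint torques, N m; "ee_pos": TCP position; "tool_rot": TCP orientation; "contact_force": force on the tool from outside, world axes, zero at the start; "ft_torque": the same for the moment, N m; "finger_gap": finger opening in m; "grip_force": force on a finger pad.
Only numpy, scipy, OpenCV 4.12 (cv2) and the standard library are available. Lean on these libraries where they do the work, as an engineer would, in place of code of your own. Each camera call takes 0.05 s, during which the arm holds its last target. There are 200 camera calls.

## Working session

There is one attempt and no reset: what is moved stays moved. The work goes in short steps, Python scripts to look and compute and a tool call to move; the robot and the scene stay as the last step left them, time stands still between calls to the robot, and variables do not carry over. Pictures are saved under pics/ and viewed, at most 10 in all, crops included, and the job is handed in when it is done.

Besides the shell and the picture viewer there is one more tool, called after "Call:" as name(argument=value, ...), one argument or row to a line, values as JSON. send_rows: Moves the arm, as the interface text tells. Its arguments: {"type":"object","properties":{"series":{"type":"array","items":{"type":"object","properties":{"gripper":{"type":"number"},"linear":{"type":"array","items":{"type":"number"}},"dr":{"type":"array","items":{"type":"number"}}}}}},"required":["series"]}

```bash
mkdir -p pics
python3 - <<'E'
from cell import ctrl, viewer
import cv2,numpy as np
s=ctrl.state();print(s['clock'],s['ee_pos'],s['tool_rot'],s['finger_gap'],ctrl.tcp_to_grasp)
for n in ['top','side']:
    d=viewer.camera(n);cv2.imwrite(f'pics/{n}0.png',d['color'][:,:,::-1]);np.savez(f'{n}0.npz',**d)
    print(d['camera_matrix'],d['camera_from_world'])
E
```

```text
0.0 [ 0.18788032 -0.51642588  0.30309465] [ 9.84828514e-01  1.73528185e-01 -4.32575064e-05 -8.74835589e-04] 0.08522583172742844 0.0539
[[361.77373104   0.         318.14098069]
 [  0.         361.77373104 195.28800927]
 [  0.           0.           1.        ]] [[ 0.01798606 -0.99983019 -0.00401109 -0.05391462]
 [-0.98065246 -0.01685866 -0.19502957  0.50924037]
 [ 0.19492883  0.0074413  -0.98078916  0.94132214]
 [ 0.          0.          0.          1.        ]]
[[379.79220838   0.         313.59527733]
 [  0.         379.79220838 200.78022976]
 [  0.           0.           1.        ]] [[-0.98548329 -0.1697029  -0.0048599   0.5120503 ]
 [-0.11872777  0.70936183 -0.69477299  0.15879063]
 [ 0.12135242 -0.68411016 -0.71921268  0.75362274]
 [ 0.          0.          0.          1.        ]]
```

View pics/top0.png

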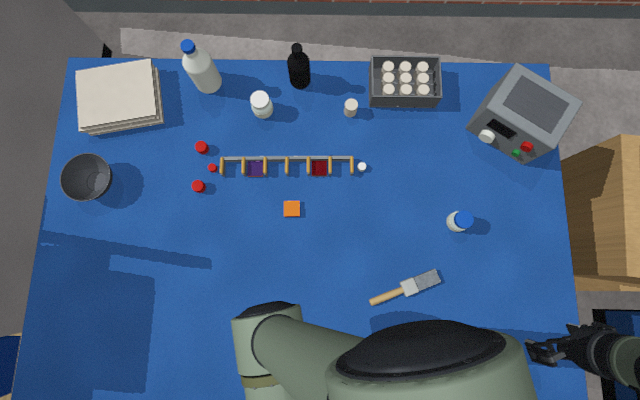

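View pics/side0.png

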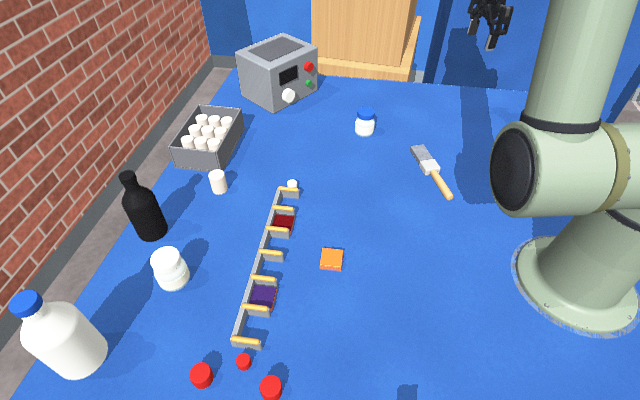

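The top view shows three red posts, at (202,147), (213,168) and (198,186). The one at (213,168) is smallest and lies in line with the rack end, opposite the white post at (362,167). The orange tile is at (292,209). I'll measure these and enlarge the area.

```bash
cat > h.py <<'E'
import numpy as np,cv2
def world(d,u,v,z=None):
    K=d['camera_matrix'];T=d['camera_from_world'];R=T[:3,:3];c=-R.T@T[:3,3]
    u=np.atleast_1d(u).astype(float);v=np.atleast_1d(v).astype(float)
    r=np.stack([(u-K[0,2])/K[0,0],(v-K[1,2])/K[1,1],np.ones(len(u))],1)
    if z is None:
        dep=d['depth'][v.astype(int),u.astype(int)];return (r*dep[:,None]-T[:3,3])@R
    w=r@R;return c+w*((z-c[2])/w[:,2])[:,None]
def mask(d,lo,hi):
    return cv2.inRange(cv2.cvtColor(d['color'],cv2.COLOR_RGB2HSV),lo,hi)
def blobs(d,m,amin=12):
    n,l,st,ce=cv2.connectedComponentsWithStats(m)
    for i in range(1,n):
        if st[i,4]>=amin: yield ce[i],st[i],np.argwhere(l==i)[:,::-1]
E
python3 - <<'E'
from h import *
for n in ['top','side']:
    d=dict(np.load(n+'0.npz'))
    for name,lo,hi,z in [('red',(0,200,120),(4,255,255),.02),('orange',(8,200,180),(16,255,255),.014),('brass',(17,90,90),(28,255,255),.03)]:
        for c,st,p in blobs(d,mask(d,lo,hi)):
            W=world(d,p[:,0],p[:,1]);Z=world(d,*c,z)[0]
            if W[:,2].max()<.15 and Z[0]<.75: 
                r=cv2.minAreaRect(world(d,p[:,0],p[:,1],z)[:,:2].astype(np.float32)*1000)
                print(n,name,c.round(1),st[4],'med',np.median(W,0).round(4),'top',np.percentile(W[:,2],95).round(3),'atz',Z.round(4),np.round(r[1],1),round(r[2],1))
d=dict(np.load('top0.npz'));im=d['color'][135:225,185:375,::-1]
cv2.imwrite('pics/crop.png',cv2.resize(im,None,fx=4,fy=4,interpolation=2))
E
```

```text
top red [200.9 145.5] 52 med [0.6563 0.2959 0.0287] top 0.031 atz [0.6578 0.2988 0.02  ] [28.8 26.5] 46.6
top red [527.1 144.7] 44 med [ 0.6422 -0.5906  0.1178] top 0.122 atz [ 0.6759 -0.6477  0.02  ] [29.6 17.6] 64.8
top red [211.9 166.8] 27 med [0.594  0.2621 0.0196] top 0.022 atz [0.5943 0.2619 0.02  ] [18.4 17.3] 4.2
top red [198.9 183.8] 32 med [0.5434 0.2896 0.0283] top 0.032 atz [0.5435 0.2953 0.02  ] [29.9 16.9] 52.1
top brass [221.4 164.6] 54 med [0.599  0.2323 0.0296] top 0.032 atz [0.5983 0.2322 0.03  ] [47.3  8.6] 4.0
top brass [242.9 164.7] 50 med [0.5995 0.1705 0.0302] top 0.033 atz [0.5993 0.1709 0.03  ] [47.3  8.6] 3.3
top brass [264.5 164.9] 61 med [0.6016 0.1092 0.0295] top 0.034 atz [0.5998 0.1094 0.03  ] [44.5  8.6] 2.6
top brass [286.2 164.1] 50 med [0.6042 0.0479 0.03  ] top 0.033 atz [0.603  0.0477 0.03  ] [44.3  8.6] 2.0
top brass [307.9 164.1] 49 med [ 0.6038 -0.0144  0.0308] top 0.034 atz [ 0.6039 -0.0141  0.03  ] [44.3  8.6] 1.3
top brass [329.8 163.8] 48 med [ 0.6067 -0.0767  0.0308] top 0.033 atz [ 0.6059 -0.0762  0.03  ] [47.2  8.6] 0.6
top brass [351.1 
[... 499 characters left out ...]
2471 -0.1975  0.03  ] [21.  95.3] 21.3
side brass [281.8 207.4] 69 med [ 0.6038 -0.0718  0.0304] top 0.034 atz [ 0.6046 -0.0722  0.03  ] [46.4 11.8] 1.8
side brass [276.3 228.4] 80 med [ 0.6016 -0.0095  0.0306] top 0.034 atz [ 0.6021 -0.0103  0.03  ] [46.9 11.5] 1.5
side brass [269.7 251.7] 91 med [0.6015 0.052  0.0311] top 0.034 atz [0.6008 0.0516 0.03  ] [47. 11.] 1.0
side brass [262.2 277.7] 106 med [0.6001 0.1139 0.0309] top 0.034 atz [0.5998 0.1134 0.03  ] [10.8 49. ] 88.8
side brass [254.2 306.7] 124 med [0.5977 0.1755 0.0311] top 0.033 atz [0.5981 0.1749 0.03  ] [47.2 10.4] 0.9
side brass [245.  339.8] 143 med [0.596  0.2373 0.0308] top 0.034 atz [0.5964 0.2369 0.03  ] [48.8  9.5] 0.2
```

View pics/crop.png

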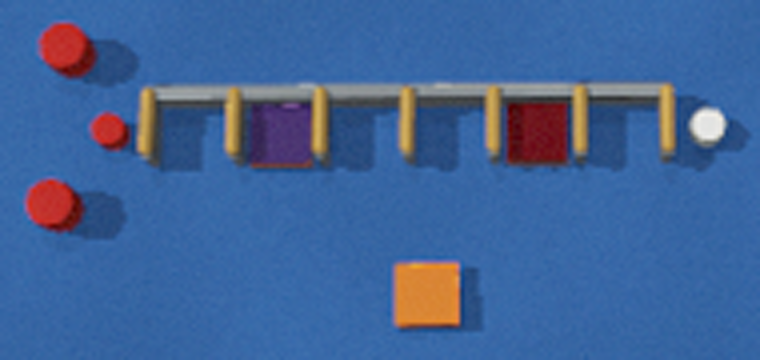

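The crop shows the small red post at crop pixel (108,130), which is top-view pixel (212,167). It is 20 mm high and about 30 mm beyond the left end bar (y≈0.235). The other two, at (66,48) and (52,204) in the crop, are larger and 30 mm high. Counting therefore runs from +y: bars 7, 6, 5, 4. The third gap is empty, next to the violet tile, at y≈0.08.

```bash
cat >> h.py <<'E'
from scipy.spatial.transform import Rotation as Ro
def go(s,target,yaw=None):
    R=Ro.from_quat(s['tool_rot']);d=R.inv().apply(np.array(target)-s['ee_pos'])*1000
    x=R.apply([1,0,0]);cur=np.degrees(np.arctan2(x[1],x[0]))
    print('clock',s['clock'],'lin',d.round(1),'yaw now',round(cur,2),'dr_full',
      None if yaw is None else np.degrees((R.inv()*Ro.from_euler('z',yaw,degrees=True)*Ro.from_quat([1,0,0,0])).as_rotvec()).round(2))
def tile(d,z=.014):
    for c,st,p in blobs(d,mask(d,(7,150,120),(17,255,255)),60):
        W=world(d,p[:,0],p[:,1]);r=cv2.minAreaRect(world(d,p[:,0],p[:,1],z)[:,:2].astype(np.float32)*1000)
        if np.median(W[:,2])<.03 and max(r[1])<60: print('tile',c.round(1),np.median(W,0).round(4),'rect',np.round(r[0],1),np.round(r[1],1),round(r[2],1))
E
python3 - <<'E'
from h import *
from cell import ctrl
for n in ['top','side']: tile(dict(np.load(n+'0.npz')))
go(ctrl.state(),[.52,.14,.30],1.4)
E
```

```text
tile [291.3 208.3] [0.4789 0.0307 0.0142] rect [478.4  29.8] [42.9 42.4] 2.1
tile [330.9 257.3] [0.4776 0.0341 0.0154] rect [477.1  34.2] [42.6 45.8] 1.6
clock 0.1 lin [ 536.4 -503.4    4.1] yaw now 19.99 dr_full [-0.09  0.   18.59]
```

Call:
send_rows(
  series=[
    {"linear": [60, 0, 0], "dr": [0, 0, 5], "gripper": 0},
    {"linear": [110, -30, 0], "dr": [0, 0, 10], "gripper": 0},
    {"linear": [140, -70, 0], "dr": [0, 0, 18.6], "gripper": 0},
    {"linear": [170, -110, 0], "dr": [0, 0, 18.6], "gripper": 0},
    {"linear": [200, -150, 0], "dr": [0, 0, 18.6], "gripper": 0},
    {"linear": [230, -190, 0], "dr": [0, 0, 18.6], "gripper": 0},
    {"linear": [260, -230, 0], "dr": [0, 0, 18.6], "gripper": 0},
    {"linear": [290, -260, 0], "dr": [0, 0, 18.6], "gripper": 0},
  ],
)

```text
clock: 0.9
ee_pos: [0.368, -0.1789, 0.3037]
tool_rot: [1.0, 0.012, -0.0, -0.0]
contact_force: [1.1, -0.9, 0.9]
finger_gap: -0.0001
grip_force: 0.0
```

Run:
```python
from h import *
from cell import ctrl
go(ctrl.state(),[.52,.14,.30],1.4)
```

```text
clock 0.9 lin [ 159.4 -315.3    3.8] yaw now 1.34 dr_full [-0.02  0.02 -0.06]
```

Call:
send_rows(
  series=[
    {"linear": [20, -40, 0], "dr": [0, 0, 0], "gripper": 0},
    {"linear": [40, -80, 0], "dr": [0, 0, 0], "gripper": 0},
    {"linear": [62, -120, 0], "dr": [0, 0, 0], "gripper": 0},
    {"linear": [82, -160, 0], "dr": [0, 0, 0], "gripper": 0},
    {"linear": [105, -205, 0], "dr": [0, 0, 0], "gripper": 0},
    {"linear": [128, -250, 0], "dr": [0, 0, 0], "gripper": 0},
    {"linear": [148, -290, 0], "dr": [0, 0, 0], "gripper": 0},
    {"linear": [160, -315, 0], "dr": [0, 0, 0], "gripper": 0},
  ],
)

```text
clock: 1.7
ee_pos: [0.5232, 0.1135, 0.3034]
tool_rot: [0.999, 0.034, -0.001, -0.011]
contact_force: [-0.2, -1.2, -0.1]
finger_gap: 0.0
grip_force: 0.0
```

Run:
```python
from h import *
from cell import ctrl,viewer
d=viewer.camera('wrist');s=ctrl.state();print(s['ee_pos'],s['contact_force'])
cv2.imwrite('pics/w1.png',d['color'][:,:,::-1]);np.savez('w1.npz',**d)
tile(d)
for c,st,p in blobs(d,mask(d,(17,90,90),(28,255,255)),60):
    W=world(d,p[:,0],p[:,1])
    r=cv2.minAreaRect(world(d,p[:,0],p[:,1],.03)[:,:2].astype(np.float32)*1000)
    print(c.round(1),st[4],np.median(W,0).round(4),np.round(r[0],1),np.round(r[1],1),round(r[2],1))
```

```text
[0.52461901 0.11380854 0.30332239] [ 1.8383113   0.62725658 -0.01863326]
tile [378.7 197.6] [0.5001 0.045  0.0126] rect [482.6  32.7] [39.6 44.8] 4.2
[217.3  97.4] 400 [0.5981 0.2331 0.0294] [598.4 233. ] [47.9 10. ] 0.9
[273.   99.8] 398 [0.6    0.1719 0.0294] [599.5 172. ] [47.9  8.9] 1.7
[328.8 102.1] 373 [0.602  0.111  0.0296] [601.4 110.9] [47.9  9.7] 2.2
[384.9 104.8] 397 [0.6031 0.0499 0.0295] [602.5  49.8] [48.1  9.7] 1.5
[441.3 107.4] 415 [ 0.6048 -0.0112  0.0295] [604.  -11.3] [47.2 10. ] 1.2
[497.9 109.9] 436 [ 0.6061 -0.0727  0.0296] [605.5 -72.5] [48.2 10.7] 1.0
[554.6 112.7] 483 [ 0.6071 -0.1343  0.0293] [ 607.1 -134. ] [47.2 11.9] 1.6
[383.8 208.2] 1069 [0.4798 0.0318 0.0134] [484.5  35.7] [40.6 40. ] 2.1
[565.6 360.4] 84 [ 0.2662 -0.2628  0.0124] [ 283.1 -244. ] [22.1 12.3] 62.8
```

View pics/w1.png

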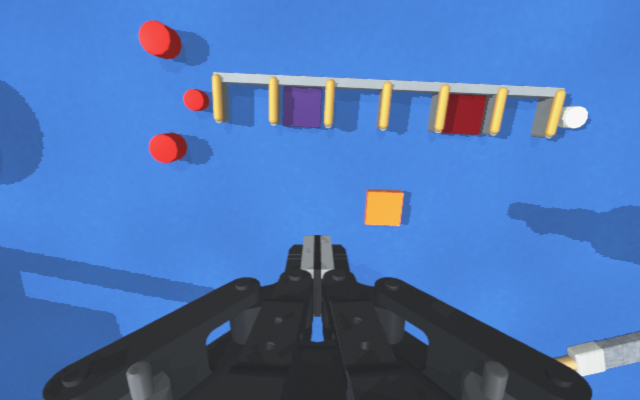

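The wrist view shows the bars in a row from (217,97) to (555,113), the small red post at (196,100) and the tile at (384,208). Bar spacing and height agree with the other views. I'll move above bar 7.

Run:
```python
from h import *
from cell import ctrl
go(ctrl.state(),[.594,.234,.124],1.4)
```

```text
clock 1.75 lin [  77.2 -111.2  181.9] yaw now 3.85 dr_full [-1.29 -0.02  2.45]
```

Call:
send_rows(
  series=[
    {"linear": [0, 0, 0], "dr": [0, 0, 0], "gripper": 0},
    {"linear": [0, 0, 0], "dr": [0, 0, 0], "gripper": 0},
    {"linear": [0, 0, 0], "dr": [0, 0, 0], "gripper": 0},
  ],
)

```text
clock: 2.05
ee_pos: [0.5218, 0.1097, 0.3038]
tool_rot: [0.999, 0.03, -0.001, -0.01]
contact_force: [-0.1, 0.1, -0.2]
finger_gap: 0.0002
grip_force: 0.0
```

Run:
```python
from h import *
from cell import ctrl
go(ctrl.state(),[.594,.234,.124],1.4)
```

```text
clock 2.05 lin [  79.8 -116.   182.1] yaw now 3.49 dr_full [-1.16  0.08  2.09]
```

Call:
send_rows(
  series=[
    {"linear": [15, -25, 10], "dr": [-1.16, 0.08, 2.1], "gripper": 0},
    {"linear": [30, -50, 40], "dr": [-1.16, 0.08, 2.1], "gripper": 0},
    {"linear": [45, -75, 75], "dr": [-1.16, 0.08, 2.1], "gripper": 0},
    {"linear": [60, -95, 110], "dr": [-1.16, 0.08, 2.1], "gripper": 0},
    {"linear": [75, -110, 140], "dr": [-1.16, 0.08, 2.1], "gripper": 0},
    {"linear": [79.8, -116, 165], "dr": [-1.16, 0.08, 2.1], "gripper": 0},
    {"linear": [79.8, -116, 182], "dr": [-1.16, 0.08, 2.1], "gripper": 0},
    {"linear": [79.8, -116, 182], "dr": [-1.16, 0.08, 2.1], "gripper": 0},
  ],
)

```text
clock: 2.85
ee_pos: [0.5997, 0.1401, 0.1361]
tool_rot: [0.999, 0.049, -0.002, -0.017]
contact_force: [0.9, 0.5, -0.3]
finger_gap: -0.0002
grip_force: 0.0
```

Run:
```python
from h import *
from cell import ctrl
go(ctrl.state(),[.594,.234,.106],1.4);print(ctrl.state()['ee_pos'],ctrl.state()['contact_force'])
```

```text
clock 2.85 lin [  3.5 -93.   33.3] yaw now 5.59 dr_full [-1.97  0.23  4.19]
[0.5997403  0.14005022 0.13609597] [ 0.94395933  0.54826763 -0.28616796]
```

Run:
```python
from cell import ctrl
s=ctrl.state();print(s['q'].round(3) if hasattr(s['q'],'round') else s['q'],s['qd'])
```

```text
[ 0.097  0.596 -0.223  0.755  0.034  3.141] [ 0.04987538  0.19599261  0.00509403 -0.2029541   0.02056413 -0.00127469]
```

Call:
send_rows(
  series=[
    {"linear": [0, 0, -15], "dr": [0, 0, -8.5], "gripper": 0},
    {"linear": [0, -10, -30], "dr": [0, 0, -17], "gripper": 0},
    {"linear": [0, -20, -30], "dr": [0, 0, -25.5], "gripper": 0},
    {"linear": [0, -30, -30], "dr": [0, 0, -34], "gripper": 0},
    {"linear": [0, -40, -30], "dr": [0, 0, -42.5], "gripper": 0},
    {"linear": [0, -50, -30], "dr": [0, 0, -51], "gripper": 0},
    {"linear": [0, -60, -30], "dr": [0, 0, -59.5], "gripper": 0},
    {"linear": [0, -70, -30], "dr": [0, 0, -68], "gripper": 0},
  ],
)

```text
clock: 3.65
ee_pos: [0.5935, 0.2095, 0.1708]
tool_rot: [0.799, 0.602, 0.009, -0.015]
contact_force: [0.2, -0.1, -0.4]
finger_gap: -0.0002
grip_force: 0.0
```

Call:
send_rows(
  series=[
    {"linear": [0, 0, 0], "dr": [0, 0, -8.5], "gripper": 0},
    {"linear": [0, 0, 0], "dr": [0, 0, -17], "gripper": 0},
    {"linear": [0, 0, 0], "dr": [0, 0, -25.5], "gripper": 0},
    {"linear": [0, 0, 0], "dr": [0, 0, -34], "gripper": 0},
    {"linear": [0, 0, 0], "dr": [0, 0, -42.5], "gripper": 0},
    {"linear": [0, 0, 0], "dr": [0, 0, -51], "gripper": 0},
    {"linear": [0, 0, 0], "dr": [0, 0, -59.5], "gripper": 0},
    {"linear": [0, 0, 0], "dr": [0, 0, -68], "gripper": 0},
  ],
)

```text
clock: 4.45
ee_pos: [0.5936, 0.2091, 0.1708]
tool_rot: [0.326, 0.945, 0.016, -0.007]
contact_force: [0.2, 0.1, -0.0]
finger_gap: 0.0001
grip_force: 0.0
```

Call:
send_rows(
  series=[
    {"linear": [0, 0, 0], "dr": [0, 0, -8.5], "gripper": 0},
    {"linear": [0, 0, 0], "dr": [0, 0, -17], "gripper": 0},
    {"linear": [0, 0, 0], "dr": [0, 0, -25.5], "gripper": 0},
    {"linear": [0, 0, 0], "dr": [0, 0, -34], "gripper": 0},
    {"linear": [0, 0, 0], "dr": [0, 0, -39], "gripper": 0},
    {"linear": [0, 0, 0], "dr": [0, 0, -39], "gripper": 0},
    {"linear": [0, 0, 0], "dr": [0, 0, -39], "gripper": 0},
  ],
)

```text
clock: 5.15
ee_pos: [0.5936, 0.2093, 0.1706]
tool_rot: [-0.005, 1.0, 0.017, -0.002]
contact_force: [-0.0, -0.2, 0.8]
finger_gap: -0.0002
grip_force: 0.0
```

Run:
```python
from h import *
from cell import ctrl
s=ctrl.state();go(s,[.594,.234,.114],-178.6);print(s['ee_pos'],s['contact_force'],s['q'])
```

```text
clock 5.15 lin [-0.8 22.7 57.4] yaw now -179.46 dr_full [ 1.98 -0.17 -0.86]
[0.59364368 0.20930756 0.17055448] [-0.04617693 -0.15760823  0.78025568] [ 0.20905079  0.57647308 -0.15588447  0.83475546  0.0344261   0.19972847]
```

Call:
send_rows(
  series=[
    {"linear": [-1, 10, 5], "dr": [1, 0, -0.5], "gripper": 0},
    {"linear": [-1, 22.7, 15], "dr": [2, -0.2, -0.9], "gripper": 0},
    {"linear": [-1, 22.7, 30], "dr": [2, -0.2, -0.9], "gripper": 0},
    {"linear": [-1, 22.7, 45], "dr": [2, -0.2, -0.9], "gripper": 0},
    {"linear": [-1, 22.7, 57], "dr": [2, -0.2, -0.9], "gripper": 0},
    {"linear": [-1, 22.7, 57], "dr": [2, -0.2, -0.9], "gripper": 0},
    {"linear": [-1, 22.7, 57], "dr": [2, -0.2, -0.9], "gripper": 0},
  ],
)

```text
clock: 5.85
ee_pos: [0.5939, 0.2343, 0.1134]
tool_rot: [-0.014, 1.0, -0.0, -0.0]
contact_force: [0.2, -0.0, 0.5]
finger_gap: -0.0001
grip_force: 0.0
```

Run:
```python
from h import *
from cell import ctrl,viewer
s=ctrl.state();go(s,[.594,.234,.104],-178.6);print(s['ee_pos'],s['contact_force'])
d=viewer.camera('side');cv2.imwrite('pics/s1.png',cv2.resize(d['color'][230:400,160:340,::-1],None,fx=3,fy=3,interpolation=2))
```

```text
clock 5.85 lin [-0.1 -0.3  9.4] yaw now -178.43 dr_full [-0.05 -0.04  0.17]
[0.59392552 0.23428805 0.11339504] [ 0.23447212 -0.0313739   0.52537555]
```

View pics/s1.png

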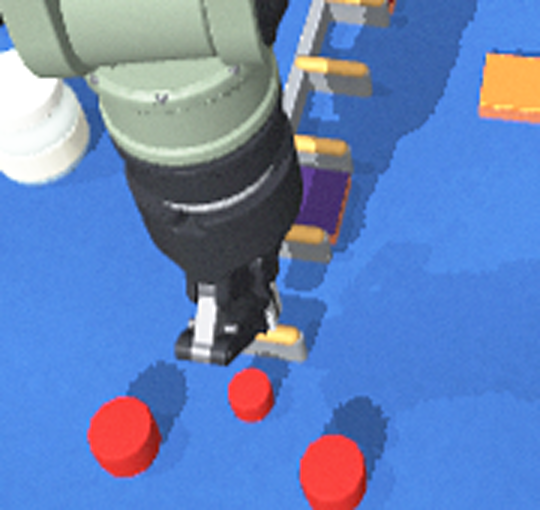

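The fingertips (crop ~ (205,350)) hover just over the end bar beside the small red post. Touching down on bar 7 gently.

Call:
send_rows(
  series=[
    {"linear": [0, 0, 4], "dr": [0, 0, 0], "gripper": 0},
    {"linear": [0, 0, 7], "dr": [0, 0, 0], "gripper": 0},
    {"linear": [0, 0, 8.5], "dr": [0, 0, 0], "gripper": 0},
    {"linear": [0, 0, 9.5], "dr": [0, 0, 0], "gripper": 0},
    {"linear": [0, 0, 10], "dr": [0, 0, 0], "gripper": 0},
    {"linear": [0, 0, 10], "dr": [0, 0, 0], "gripper": 0},
  ],
)

```text
clock: 6.5
ee_pos: [0.5941, 0.2343, 0.1039]
tool_rot: [-0.014, 1.0, -0.0, 0.0]
contact_force: [0.1, -0.9, -0.1]
finger_gap: -0.0
grip_force: 0.0
```

Call:
send_rows(
  series=[
    {"linear": [0, 0, 0.5], "dr": [0, 0, 0], "gripper": 0},
    {"linear": [0, 0, 1], "dr": [0, 0, 0], "gripper": 0},
    {"linear": [0, 0, 1], "dr": [0, 0, 0], "gripper": 0},
    {"linear": [0, 0, 1], "dr": [0, 0, 0], "gripper": 0},
  ],
)

```text
clock: 6.9
ee_pos: [0.5943, 0.2344, 0.1035]
tool_rot: [-0.014, 1.0, -0.0, 0.0]
contact_force: [-1.7, -0.3, 5.8]
finger_gap: 0.0
grip_force: 2.8
```

Touched bar 7 (5.8 N). On to bar 6.

Call:
send_rows(
  series=[
    {"linear": [0, -3, -4], "dr": [0, 0, 0], "gripper": 0},
    {"linear": [0, -30, -5], "dr": [0, 0, 0], "gripper": 0},
    {"linear": [0, -60, -5], "dr": [0, 0, 0], "gripper": 0},
    {"linear": [0, -61.5, -4], "dr": [0, 0, 0], "gripper": 0},
    {"linear": [0, -61.5, -2], "dr": [0, 0, 0], "gripper": 0},
    {"linear": [0, -61.5, -0.5], "dr": [0, 0, 0], "gripper": 0},
    {"linear": [0, -61.5, 0.2], "dr": [0, 0, 0], "gripper": 0},
    {"linear": [0, -61.5, 0.2], "dr": [0, 0, 0], "gripper": 0},
  ],
)

```text
clock: 7.7
ee_pos: [0.5959, 0.1733, 0.1035]
tool_rot: [-0.014, 1.0, -0.001, 0.0]
contact_force: [-2.1, -2.3, 7.1]
finger_gap: -0.0005
grip_force: 3.7
```

Bar 6 touched (7 N). Next bar 5.

Call:
send_rows(
  series=[
    {"linear": [0, -3, -4], "dr": [0, 0, 0], "gripper": 0},
    {"linear": [0, -30, -5], "dr": [0, 0, 0], "gripper": 0},
    {"linear": [0, -60, -5], "dr": [0, 0, 0], "gripper": 0},
    {"linear": [0, -62, -4], "dr": [0, 0, 0], "gripper": 0},
    {"linear": [0, -62, -2], "dr": [0, 0, 0], "gripper": 0},
    {"linear": [0, -62, -0.5], "dr": [0, 0, 0], "gripper": 0},
    {"linear": [0, -62, 0], "dr": [0, 0, 0], "gripper": 0},
    {"linear": [0, -62, 0], "dr": [0, 0, 0], "gripper": 0},
  ],
)

```text
clock: 8.5
ee_pos: [0.5976, 0.1117, 0.1035]
tool_rot: [-0.015, 1.0, -0.001, 0.0]
contact_force: [-2.3, -2.5, 6.9]
finger_gap: -0.0001
grip_force: 3.6
```

Call:
send_rows(
  series=[
    {"linear": [0, -3, -4], "dr": [0, 0, 0], "gripper": 0},
    {"linear": [0, -30, -5], "dr": [0, 0, 0], "gripper": 0},
    {"linear": [0, -60, -5], "dr": [0, 0, 0], "gripper": 0},
    {"linear": [0, -62, -4], "dr": [0, 0, 0], "gripper": 0},
    {"linear": [0, -62, -2], "dr": [0, 0, 0], "gripper": 0},
    {"linear": [0, -62, -0.5], "dr": [0, 0, 0], "gripper": 0},
    {"linear": [0, -62, 0], "dr": [0, 0, 0], "gripper": 0},
    {"linear": [0, -62, 0], "dr": [0, 0, 0], "gripper": 0},
  ],
)

```text
clock: 9.3
ee_pos: [0.5992, 0.0498, 0.1035]
tool_rot: [-0.015, 1.0, -0.001, 0.0]
contact_force: [-2.5, -1.8, 6.3]
finger_gap: 0.0003
grip_force: 3.6
```

Run:
```python
from h import *
from cell import ctrl
s=ctrl.state();print(s['contact_force'],s['ee_pos']);go(s,[.478,-.02,.13],-178.6)
```

```text
[-2.50518002 -1.80050266  6.27021893] [0.59916868 0.04979135 0.1035312 ]
clock 9.3 lin [123.1 -66.3 -26.4] yaw now -178.33 dr_full [-0.09  0.02  0.27]
```

All four bars are touched in order. Next: lift away and go to the right side of the tile.

Call:
send_rows(
  series=[
    {"linear": [0, 0, -12], "dr": [0, 0, 0], "gripper": 0},
    {"linear": [5, 0, -27], "dr": [0, 0, 0], "gripper": 0},
    {"linear": [40, -20, -27], "dr": [0, 0, 0], "gripper": 0},
    {"linear": [80, -45, -27], "dr": [0, 0, 0], "gripper": 0},
    {"linear": [110, -62, -27], "dr": [0, 0, 0], "gripper": 0},
    {"linear": [123, -66.5, -27], "dr": [0, 0, 0.2], "gripper": 0},
    {"linear": [123, -66.5, -27], "dr": [0, 0, 0.2], "gripper": 0},
    {"linear": [123, -66.5, -27], "dr": [0, 0, 0.2], "gripper": 0},
  ],
)

```text
clock: 10.1
ee_pos: [0.4792, -0.0208, 0.1309]
tool_rot: [-0.012, 1.0, -0.0, 0.001]
contact_force: [-0.5, 1.3, 0.8]
finger_gap: -0.0001
grip_force: 0.0
```

Run:
```python
from h import *
from cell import ctrl,viewer
s=ctrl.state();print(s['ee_pos'],s['contact_force']);go(s,[.478,-.02,.079],-178.6)
for n in ['top','side','wrist']:
    d=viewer.camera(n);print(n);tile(d);cv2.imwrite(f'pics/{n}2.png',d['color'][:,:,::-1])
```

```text
[ 0.47922117 -0.02075466  0.13085615] [-0.46734148  1.32183612  0.81654702]
clock 10.1 lin [ 1.3  0.8 51.9] yaw now -178.6 dr_full [-0.03  0.15 -0.  ]
top
side
tile [331.  257.2] [0.4775 0.0338 0.0154] rect [477.1  33.9] [42.6 45.2] 1.6
wrist
tile [382.1 207.8] [0.4616 0.0134 0.0129] rect [478.   30.4] [43.7 43.6] 1.5
```

View pics/side2.png

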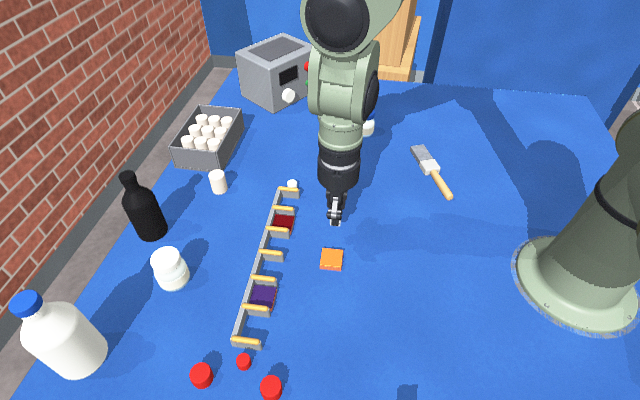

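The side view shows the gripper to the right of the tile (331,258), clear of everything. Descending.

Call:
send_rows(
  series=[
    {"linear": [1, 0.5, 20], "dr": [0, 0, 0], "gripper": 0},
    {"linear": [1, 0.5, 40], "dr": [0, 0, 0], "gripper": 0},
    {"linear": [1, 0.5, 52], "dr": [0, 0, 0], "gripper": 0},
    {"linear": [1, 0.5, 52], "dr": [0, 0, 0], "gripper": 0},
    {"linear": [1, 5, 52], "dr": [0, 0, 0], "gripper": 0},
    {"linear": [1, 10, 52], "dr": [0, 0, 0], "gripper": 0},
    {"linear": [1, 14, 52], "dr": [0, 0, 0], "gripper": 0},
    {"linear": [1, 18, 52], "dr": [0, 0, 0], "gripper": 0},
  ],
)

```text
clock: 11.05
ee_pos: [0.4771, -0.0026, 0.0784]
tool_rot: [-0.012, 1.0, -0.0, 0.001]
contact_force: [-0.8, 0.9, -0.4]
finger_gap: -0.0001
grip_force: 0.0
```

Call:
send_rows(
  series=[
    {"linear": [0, 4, 0], "dr": [0, 0, 0], "gripper": 0},
    {"linear": [0, 8, 0], "dr": [0, 0, 0], "gripper": 0},
    {"linear": [0, 12, 0], "dr": [0, 0, 0], "gripper": 0},
    {"linear": [0, 16, 0], "dr": [0, 0, 0], "gripper": 0},
    {"linear": [0, 20, 0], "dr": [0, 0, 0], "gripper": 0},
    {"linear": [0, 24, 0], "dr": [0, 0, 0], "gripper": 0},
    {"linear": [0, 27, 0], "dr": [0, 0, 0], "gripper": 0},
    {"linear": [0, 28, 0], "dr": [0, 0, 0], "gripper": 0},
  ],
)

```text
clock: 11.85
ee_pos: [0.4759, 0.0254, 0.0777]
tool_rot: [-0.012, 1.0, -0.0, -0.0]
contact_force: [-0.6, -0.3, 1.1]
finger_gap: 0.0002
grip_force: 0.7
```

Run:
```python
from h import *
from cell import ctrl,viewer
d=viewer.camera('side');s=ctrl.state();print(s['ee_pos'],s['contact_force']);tile(d)
tile(viewer.camera('wrist'))
```

```text
[0.47586995 0.02535601 0.07770363] [-0.42514612  0.89712092  1.26797325]
tile [329.9 268.5] [0.4756 0.0615 0.0154] rect [475.9  61.5] [48.1 43.5] 87.3
tile [370.8 237. ] [0.4608 0.0479 0.0133] rect [473.6  58.3] [43.5 37.1] 89.4
```

Call:
send_rows(
  series=[
    {"linear": [0, 4, 0], "dr": [0, 0, 0], "gripper": 0},
    {"linear": [0, 8, 0], "dr": [0, 0, 0], "gripper": 0},
    {"linear": [0, 12, 0], "dr": [0, 0, 0], "gripper": 0},
    {"linear": [0, 16, 0], "dr": [0, 0, 0], "gripper": 0},
    {"linear": [0, 18, 0], "dr": [0, 0, 0], "gripper": 0},
    {"linear": [0, 18, 0], "dr": [0, 0, 0], "gripper": 0},
    {"linear": [0, 12, 0], "dr": [0, 0, 0], "gripper": 0},
    {"linear": [0, -4, 0], "dr": [0, 0, 0], "gripper": 0},
  ],
)

```text
clock: 12.75
ee_pos: [0.476, 0.0212, 0.0778]
tool_rot: [-0.013, 1.0, -0.0, 0.0]
contact_force: [0.2, -0.5, -0.4]
finger_gap: 0.0004
grip_force: 0.0
```

Run:
```python
from h import *
from cell import ctrl,viewer
d=viewer.camera('side');s=ctrl.state();print(s['ee_pos'],s['contact_force']);tile(d)
tile(viewer.camera('wrist'));go(s,[.425,.078,.0786],-178.6)
```

```text
[0.47645403 0.01868045 0.07783173] [ 0.49674205 -1.80680369  1.52277161]
tile [328.5 276.5] [0.4759 0.0805 0.0154] rect [476.   79.9] [42.8 45.3] 1.1
tile [420.9 242.2] [0.4579 0.0614 0.0128] rect [476.5  76.4] [43.6 43.6] 0.8
clock 12.8 lin [50.1 60.5 -0.9] yaw now -178.68 dr_full [-0.15  0.03 -0.08]
```

Call:
send_rows(
  series=[
    {"linear": [0, 0, 0], "dr": [0, 0, 0], "gripper": 0},
    {"linear": [25, 0, -0.5], "dr": [0, 0, 0], "gripper": 0},
    {"linear": [48, 0, -1], "dr": [0, 0, 0], "gripper": 0},
    {"linear": [51, 10, -1], "dr": [0, 0, 0], "gripper": 0},
    {"linear": [51, 35, -1], "dr": [0, 0, 0], "gripper": 0},
    {"linear": [51, 57, -1], "dr": [0, 0, 0], "gripper": 0},
    {"linear": [51, 59.5, -1], "dr": [0, 0, 0], "gripper": 0},
    {"linear": [51, 59.5, -1], "dr": [0, 0, 0], "gripper": 0},
  ],
)

```text
clock: 13.65
ee_pos: [0.4241, 0.0799, 0.0788]
tool_rot: [-0.013, 1.0, -0.0, 0.0]
contact_force: [0.3, -0.5, 0.1]
finger_gap: 0.0004
grip_force: 0.0
```

Run:
```python
from h import *
from cell import ctrl,viewer
s=ctrl.state();print(s['ee_pos'],s['contact_force']);go(s,[.425,.0765,.0786],-178.6)
```

```text
[0.42414656 0.07988204 0.07884046] [ 0.25155002 -0.5415942   0.07133671]
clock 13.65 lin [-0.8 -3.4  0.2] yaw now -178.51 dr_full [-0.04  0.05  0.09]
```

Call:
send_rows(
  series=[
    {"linear": [0, -3.4, 0], "dr": [0, 0, 0], "gripper": 0},
    {"linear": [-6, -3.4, 0], "dr": [0, 0, 0], "gripper": 0},
    {"linear": [-12, -3.4, 0], "dr": [0, 0, 0], "gripper": 0},
    {"linear": [-18, -3.4, 0], "dr": [0, 0, 0], "gripper": 0},
    {"linear": [-24, -3.4, 0], "dr": [0, 0, 0], "gripper": 0},
    {"linear": [-30, -3.4, 0], "dr": [0, 0, 0], "gripper": 0},
    {"linear": [-36, -3.4, 0], "dr": [0, 0, 0], "gripper": 0},
    {"linear": [-42, -3.4, 0], "dr": [0, 0, 0], "gripper": 0},
  ],
)

```text
clock: 14.45
ee_pos: [0.4662, 0.0768, 0.0787]
tool_rot: [-0.012, 1.0, -0.0, -0.0]
contact_force: [-1.0, 0.1, -0.1]
finger_gap: -0.0004
grip_force: 0.1
```

Call:
send_rows(
  series=[
    {"linear": [-6, 0, 0], "dr": [0, 0, 0], "gripper": 0},
    {"linear": [-12, 0, 0], "dr": [0, 0, 0], "gripper": 0},
    {"linear": [-18, 0, 0], "dr": [0, 0, 0], "gripper": 0},
    {"linear": [-24, 0, 0], "dr": [0, 0, 0], "gripper": 0},
    {"linear": [-30, 0, 0], "dr": [0, 0, 0], "gripper": 0},
    {"linear": [-36, 0, 0], "dr": [0, 0, 0], "gripper": 0},
    {"linear": [-40, 0, 0], "dr": [0, 0, 0], "gripper": 0},
    {"linear": [-42, 0, 0], "dr": [0, 0, 0], "gripper": 0},
  ],
)

```text
clock: 15.25
ee_pos: [0.5082, 0.0778, 0.0788]
tool_rot: [-0.012, 1.0, -0.0, 0.0]
contact_force: [0.4, -0.5, -0.2]
finger_gap: -0.0
grip_force: 0.2
```

Run:
```python
from h import *
from cell import ctrl,viewer
d=viewer.camera('side');s=ctrl.state();print(s['ee_pos'],s['contact_force']);tile(d)
e=viewer.camera('wrist');tile(e);go(s,[.5635,.0796,.0786],-178.6)
a=cv2.resize(d['color'][200:360,200:380,::-1],(400,356));b=cv2.resize(e['color'][:,:,::-1],(400,356))
cv2.imwrite('pics/m3.png',np.hstack([a,b]))
```

```text
[0.50836766 0.07782028 0.07880667] [-1.03628132  0.49671557 -0.91594811]
tile [294.6 272.9] [0.5434 0.0849 0.0154] rect [540.1  82. ] [41.7 45.2] 1.1
tile [316.7 330.1] [0.5428 0.0771 0.0147] rect [550.6  77.7] [16.7  7.6] 6.7
clock 15.3 lin [-55.2   0.5   0.2] yaw now -178.63 dr_full [-0.03  0.04 -0.03]
```

View pics/m3.png

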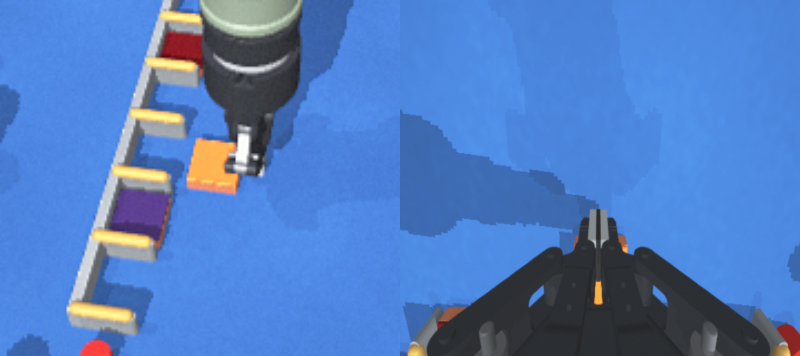

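In the side crop, the tile at (213,165) faces the empty third gap squarely, and the fingers are centred behind it. Pushing on.

Call:
send_rows(
  series=[
    {"linear": [-5, 0, 0], "dr": [0, 0, 0], "gripper": 0},
    {"linear": [-11, 0, 0], "dr": [0, 0, 0], "gripper": 0},
    {"linear": [-17, 0, 0], "dr": [0, 0, 0], "gripper": 0},
    {"linear": [-23, 0, 0], "dr": [0, 0, 0], "gripper": 0},
    {"linear": [-29, 0, 0], "dr": [0, 0, 0], "gripper": 0},
    {"linear": [-35, 0, 0], "dr": [0, 0, 0], "gripper": 0},
    {"linear": [-41, 0, 0], "dr": [0, 0, 0], "gripper": 0},
    {"linear": [-46, 0, 0], "dr": [0, 0, 0], "gripper": 0},
  ],
)

```text
clock: 16.15
ee_pos: [0.5544, 0.0789, 0.0787]
tool_rot: [-0.012, 1.0, -0.0, 0.0]
contact_force: [-0.9, 0.7, 0.2]
finger_gap: 0.0001
grip_force: 0.2
```

Call:
send_rows(
  series=[
    {"linear": [-2, 0, 0], "dr": [0, 0, 0], "gripper": 0},
    {"linear": [-4, 0, 0], "dr": [0, 0, 0], "gripper": 0},
    {"linear": [-6, 0, 0], "dr": [0, 0, 0], "gripper": 0},
    {"linear": [-8, 0, 0], "dr": [0, 0, 0], "gripper": 0},
    {"linear": [-8.5, 0, 0], "dr": [0, 0, 0], "gripper": 0},
  ],
)

```text
clock: 16.65
ee_pos: [0.5624, 0.0791, 0.0788]
tool_rot: [-0.012, 1.0, -0.0, 0.0]
contact_force: [-0.4, 0.2, 0.8]
finger_gap: -0.0004
grip_force: 0.2
```

Call:
send_rows(
  series=[
    {"linear": [-1, 0, 0], "dr": [0, 0, 0], "gripper": 0},
    {"linear": [-2, 0, 0], "dr": [0, 0, 0], "gripper": 0},
    {"linear": [-2.5, 0, 0], "dr": [0, 0, 0], "gripper": 0},
    {"linear": [-2.5, 0, 0], "dr": [0, 0, 0], "gripper": 0},
  ],
)

```text
clock: 17.05
ee_pos: [0.5639, 0.0792, 0.0786]
tool_rot: [-0.012, 1.0, -0.0, -0.001]
contact_force: [-3.9, 0.4, 2.2]
finger_gap: -0.0002
grip_force: 1.7
```

The force is rising at the predicted home position. One firmer nudge, then back away.

Call:
send_rows(
  series=[
    {"linear": [-1, 0, 0], "dr": [0, 0, 0], "gripper": 0},
    {"linear": [-1.5, 0, 0], "dr": [0, 0, 0], "gripper": 0},
    {"linear": [-1.5, 0, 0], "dr": [0, 0, 0], "gripper": 0},
    {"linear": [-1.5, 0, 0], "dr": [0, 0, 0], "gripper": 0},
  ],
)

```text
clock: 17.45
ee_pos: [0.5641, 0.0792, 0.0784]
tool_rot: [-0.012, 1.0, -0.0, -0.002]
contact_force: [-6.9, 0.7, 4.5]
finger_gap: 0.0001
grip_force: 3.4
```

Call:
send_rows(
  series=[
    {"linear": [3, 0, 0], "dr": [0, 0, 0], "gripper": 0},
    {"linear": [10, 0, 0], "dr": [0, 0, 0], "gripper": 0},
    {"linear": [25, 0, 0], "dr": [0, 0, 0], "gripper": 0},
    {"linear": [45, 0, -10], "dr": [0, 0, 0], "gripper": 0},
    {"linear": [70, 0, -40], "dr": [0, 0, 0], "gripper": 0},
    {"linear": [110, 0, -80], "dr": [0, 0, 0], "gripper": 0},
    {"linear": [150, 0, -120], "dr": [0, 0, 0], "gripper": 0},
    {"linear": [180, 0, -130], "dr": [0, 0, 0], "gripper": 0},
  ],
)

```text
clock: 18.25
ee_pos: [0.3867, 0.0749, 0.2111]
tool_rot: [-0.012, 1.0, -0.0, 0.003]
contact_force: [-0.0, 0.3, 1.2]
finger_gap: 0.0005
grip_force: 0.0
```

Call:
send_rows(
  series=[
    {"linear": [10, -45, 0], "dr": [0, 0, 0], "gripper": 0},
    {"linear": [10, -90, 0], "dr": [0, 0, 0], "gripper": 0},
    {"linear": [10, -135, 0], "dr": [0, 0, 0], "gripper": 0},
    {"linear": [10, -180, 0], "dr": [0, 0, 0], "gripper": 0},
    {"linear": [10, -200, 0], "dr": [0, 0, 0], "gripper": 0},
    {"linear": [10, -200, 0], "dr": [0, 0, 0], "gripper": 0},
    {"linear": [10, -200, 0], "dr": [0, 0, 0], "gripper": 0},
  ],
)

```text
clock: 18.95
ee_pos: [0.3809, -0.1251, 0.2088]
tool_rot: [-0.011, 1.0, -0.0, 0.0]
contact_force: [-0.4, 0.8, -0.2]
finger_gap: -0.0004
grip_force: 0.0
```

Run:
```python
from h import *
from cell import ctrl,viewer
s=ctrl.state();print(s['clock'],s['ee_pos'])
o=[]
for n in ['side','top']:
    d=viewer.camera(n);tile(d);c=d['color'][...,::-1]
    c=c[195:365,220:350] if n=='side' else c[135:225,190:375]
    o.append(cv2.resize(c,(390,500) if n=='side' else (400,195),interpolation=2))
o[1]=cv2.copyMakeBorder(o[1],0,305,0,0,0)
cv2.imwrite('pics/fin.png',np.hstack(o))
```

```text
18.95 [ 0.38087999 -0.12512414  0.2088193 ]
tile [270.  268.3] [0.5935 0.0812 0.0155] rect [594.6  83. ] [45.  46.9] 1.1
tile [276.  167.8] [0.5957 0.0782 0.014 ] rect [596.9  78.5] [45.1 40.6] 2.1
```

View pics/fin.png

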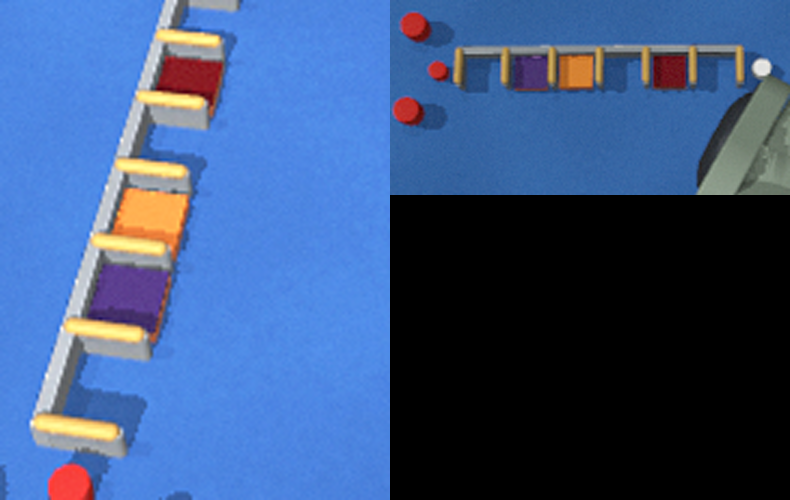

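The orange tile lies flat in the third gap from the red post, level with the violet and maroon tiles that are already home (side crop (152,215), top crop (575,70)). The fingers are clear of everything.

```bash
python3 -c "
from cell import job_done
print(job_done())"
```

```text
the job is handed in; nothing more can be done
None
```

I touched the first four bars in order from the red post, then pushed the orange tile flat and fully home in the third gap, let go and handed the job in at about 19 s of the 67 s allowed; I hopped between bars rather than sliding along them.

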